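# Push a workpiece carrier home into its corner stop

### The job

Push the flat black workpiece carrier along the plate into the dark steel corner stop, until its long side lies flush against the long rail and its end is fully home against the short end stop, and then move clear of it. Only push the carrier, with the fingers on its sides: do not lift or tip it, do not touch the metal workpiece that stands in its seat, and keep that workpiece standing there. Leave the spare workpiece, the contactor and the screwdriver where they are.

Things in the scene. Friction and masses are not known exactly. Their poses are not given: they have to be found in the camera images.
- stop: Fixed dark steel L-shaped corner stop on the plate. Origin: inner corner, at plate-top height; z up. Long rail: inner face x = 0, from the corner 260 mm towards -y. Short end stop: inner face y = 0, from the corner 90 mm towards -x. Both 14 mm thick (outward, +x and +y), 22 mm high. A 20 mm high sensor stands outside the end stop. The carrier starts at x < 0, y < 0, turned up to 0.4 rad to it.
- carrier: Loose flat black plastic block, 100 mm along its x, 120 mm along its y, 22 mm high, 0.25 to 0.5 kg. Origin: centre of its underside, z up. On top in the middle is a 4 mm high ring (52 mm outside) that seats the workpiece. Fully home, its +x side is on the long rail, its +y end on the end stop: origin at x = -50, y = -60 mm in the stop's frame, axes parallel. Sliding takes roughly 2 to 7 N.
- workpiece_mid (a point): Centre (half-way up) of the loose stepped aluminium cylinder standing in the carrier's seat with 2 mm of play: 40 mm diameter (32 mm over the top 10 mm), 36 mm high, 0.11 kg. The centre is 40 mm and the top 58 mm above the carrier's underside. z is its upright axis.
- plate: Fixed aluminium slotted plate on the table, 540 mm along x and 940 mm along y, 12 mm thick; its flat top is at z = 0.012. The origin is the centre of its underside.
- spare: Bystander: a second cylinder like the workpiece, standing on the plate, 40 mm diameter and 36 mm high; origin at the centre of its underside. To be left alone.
- contactor: Bystander: loose electrical contactor, 60 mm along x, 75 mm along y, 48 mm high, black and grey, on the plate; origin at the centre of its underside. To be left alone.
- screwdriver: Bystander: screwdriver lying on the plate, 190 mm long along its x axis, handle to its -x, handle about 26 mm thick; origin under the middle of its length. To be left alone.
Mind the look-alikes: they are no part of the job. What is shaped like the part that bears workpiece_mid but orange is not meant.

How it is judged:
By the outcome, as a careful person would: the job done as asked, in the order asked, and still so for the second after the job is handed in, with the robot touching nothing.
It also fails if it takes over 45 s, if anything falls off the work surface, if the arm or the gripper's body presses on something with over 40 N, if the wrist force passes 120 N, or if a joint passes its speed limit or range.

### The arm

A 6-joint arm with a two-finger parallel gripper is mounted at the origin on the work surface. World frame = base frame: x ahead of the robot, y to its left, z up, the work surface at z = 0. Lengths are in m, angles in degrees, forces in N, time in s.
With the tool pointing down it reaches from about 0.35 to 0.95 m from the base axis. Payload 17.4 kg.
Tool frame: the origin (TCP) lies at the very end of the fingers, on their centre line; the grasp point (between the pads) lies 19 mm behind it; z points along the fingers, y is the line along which they close (so a half turn about z gives the same grasp; the last joint's range is limited). The gripper opens to 93 mm and grips with 3 to 60 N. Pads are 15 mm wide; open, the fingers measure 128 mm over their backs; the gripper's body (75 mm by 188 mm) begins 65 mm behind the grasp point.
Start: joints at [-71.952, 6.646, 82.598, -0, 90.757, -2.166], TCP at [0.233, -0.633, 0.219] pointing down, gripper open.
Joint ranges: [-162.19, 162.19], [-47.58, 125.68], [4.15, 143.07], [-65.23, 245.23], [0.69, 171.88], [-170.13, 170.13]. Speed limits (degrees/s): [108.29, 108.29, 127.2, 180, 180, 180].

### API

Orientations are given as [roll, pitch, yaw] about the fixed x, y, z axes, in that order (R = Rz(yaw) Ry(pitch) Rx(roll)).
In Python, from rig import bot gives the robot as it stands.
- The arm moves only by the tool apply_moves, never from a script. Its argument "steps" is a list of rows, each a list of 7 numbers: the turn, a rotation vector about the tool's x, y, z in degrees, then the shift along the tool's x, y, z in mm, then the opening, from 0 (shut) to 1 (fully open). A call has 1 to 20 rows; each row shifts and turns the commanded pose from where the row before left it, along the tool's axes as they then stand; what a row does not reach is not made up. A row lasts 1/10 s, in which the tool goes at most 50 mm and 8.59 degrees, less where a joint would pass 70% of its speed; a pose out of reach is approached as far as the arm can. A call with a gripper value outside its range is refused whole. The fingers move at their own pace and stop on an object; "newtons" is the grip in N (left out, the last holds). Time passes only in rows, so rows that do not move let the fingers close. It gives the time, the measured TCP pose, the force, the opening and the grip force at its end, in the units of the state.
- bot.observe(): the state, without advancing time (a new reading comes with each control period).
- bot.camera(name): name is "scene" or "top" or "wrist"; returns a dict with "image" (420x560x3 uint8, red, green, blue), "range_z" (420x560 float32, m along the optical axis (not along the pixel's ray), 0 where there is no reading), "fx", "fy", "cx", "cy" (pixels), "R" (3x3) and "t" (3): a world point X has camera coordinates R X + t. Camera axes: x right, y down, z forward; pixel columns grow to the right and rows downward; lengths in m; the calibration is good to about 2 mm. A picture is of the moment at which its call begins.
- bot.job_done(): hands the job in; it is judged then, once.
The state is a dict: "t": time; "qpos": joint angles; "dq": joint speeds; "tau": joint torques, N m; "tool_pos": TCP position; "tcp_rot": TCP orientation; "contact_force": force on the tool from outside, world axes, zero at the start; "torque": the same for the moment, N m; "width": finger opening in m; "finger_force": force on a finger pad.
Only numpy, scipy, OpenCV 4.12 (cv2) and the standard library are available. Lean on these libraries where they do the work, as an engineer would, in place of code of your own. Each camera call takes 0.05 s, during which the arm holds its last target. There are 200 camera calls.

## Working session

There is one attempt and no reset: what is moved stays moved. The work goes in short steps, Python scripts to look and compute and a tool call to move; the robot and the scene stay as the last step left them, time stands still between calls to the robot, and variables do not carry over. Pictures are saved under pics/ and viewed, at most 12 in all, crops included, and the job is handed in when it is done.

Besides the shell and the picture viewer there is one more tool, called after "Call:" by a JSON object that holds its "api" and its "payload". apply_moves: Moves the arm, as the interface text tells. Its arguments: {"type":"object","properties":{"steps":{"type":"array"},"newtons":{"type":"number"}},"required":["steps"]}

```bash
mkdir -p pics; python3 - <<'E'
from rig import bot
import cv2,numpy as np
for n in("top","scene"):
    c=bot.camera(n); cv2.imwrite(f"pics/{n}0.png",c["image"][:,:,::-1]); np.savez(f"{n}0.npz",**c)
    print(n,c["fx"],c["cx"],c["cy"],c["R"].round(3).tolist(),c["t"])
s=bot.observe();print(s)
E
```

```text
top 435.8186522355542 273.4718165235683 211.52398284147128 [[-0.013, -1.0, 0.011], [-0.992, 0.011, -0.126], [0.126, -0.013, -0.992]] [-0.02184978  0.46685405  0.97765045]
scene 520.6453616054289 279.0791731463248 205.88681192498447 [[0.579, 0.815, -0.007], [0.607, -0.436, -0.665], [-0.545, 0.381, -0.747]] [-0.25173283 -0.26450551  1.72341636]
{'t': 0.1, 'qpos': array([-7.19532703e+01,  6.67297828e+00,  8.26307802e+01, -8.90848461e-04,
        9.07558197e+01, -2.16592906e+00]), 'dq': array([-0.11440768, -0.12478473, -0.13300608,  0.0493704 , -0.00209078,
        0.10282278]), 'tau': array([ 2.44263851e-03, -7.22895098e+01, -6.23862720e+01,  7.81233469e-02,
        2.27406254e-02, -6.74444300e-05]), 'tool_pos': array([ 0.23314876, -0.63327381,  0.21797248]), 'tcp_rot': array([-1.79940431e+02, -1.36152507e-03,  2.02126468e+01]), 'contact_force': array([-0.74189716,  0.51895283, -0.13248445]), 'torque': array([ 1.06981388e-02, -4.81568456e-05,  3.62011647e-02]), 'finger_force': 0.0, 'width': 0.09282331070513537}
```

View pics/top0.png

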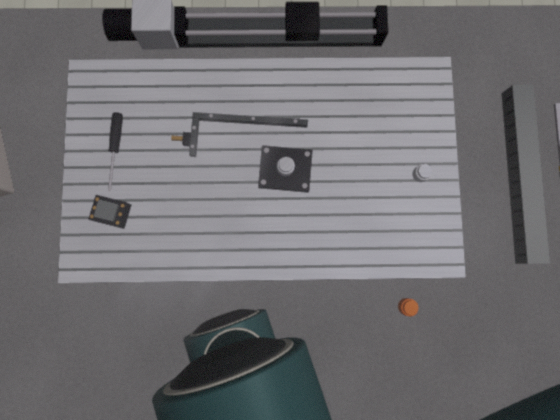

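View pics/scene0.png

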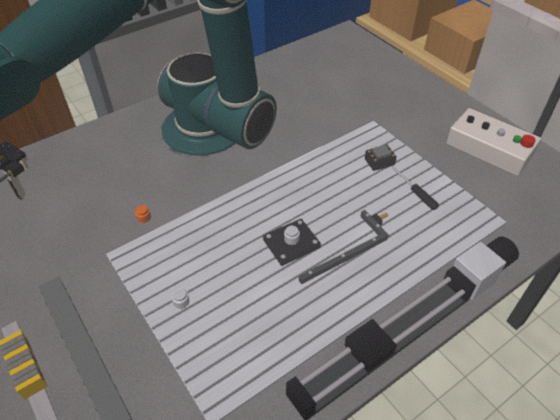

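Top view: the carrier is at px (286,169), with the workpiece in it at (286,166). The corner stop's corner is at about (197,122), with its long rail running right to (307,123) and its end stop running down to (193,156). Candidate cylinders are the metal one on the black carrier at (286,166), the bare metal spare at (422,172) and the orange one at (409,307). Only the first stands in the carrier. I'll confirm it in a crop and measure.

```bash
cat > h.py <<'E'
import cv2,numpy as np
def ray(c,px,z):
    px=np.atleast_2d(px).astype(float); R,t=c["R"],c["t"]
    d=np.c_[(px[:,0]-c["cx"])/c["fx"],(px[:,1]-c["cy"])/c["fy"],np.ones(len(px))]@R
    o=-R.T@t
    return o+d*((z-o[2])/d[:,2])[:,None]
def blobs(c,roi,thr=100):
    x0,y0,x1,y1=roi
    g=cv2.cvtColor(c["image"],cv2.COLOR_RGB2GRAY)
    m=np.zeros_like(g); m[y0:y1,x0:x1]=(g[y0:y1,x0:x1]<thr)*255
    m=cv2.morphologyEx(m,cv2.MORPH_OPEN,np.ones((5,5),np.uint8))
    return [k for k in cv2.findContours(m,cv2.RETR_EXTERNAL,cv2.CHAIN_APPROX_NONE)[0] if cv2.contourArea(k)>150]
def rect(c,k,z=.034):
    p=ray(c,k[:,0],z)[:,:2]*1000
    return cv2.minAreaRect(p.astype(np.float32)),p
E
python3 - <<'E'
import numpy as np,cv2
from h import *
c=dict(np.load("top0.npz"))
im=c["image"][90:210,160:340,::-1].copy()
for k in blobs(c,(160,100,340,210)):
    r,p=rect(c,k); print(np.round(r[0]),np.round(r[1]),round(r[2],1),cv2.boundingRect(k)); 
    cv2.drawContours(im,[k-[160,90]],-1,(0,0,255),1)
cv2.imwrite("pics/crop0.png",cv2.resize(im,None,fx=4,fy=4,interpolation=cv2.INTER_CUBIC))
E
```

```text
[568. -56.] [118. 103.] 84.5 (260, 147, 52, 45)
[643. 167.] [36. 35.] 0.5 (182, 130, 16, 16)
[683. -31.] [91. 21.] 87.1 (255, 116, 39, 10)
[689.  68.] [91. 18.] 85.3 (213, 114, 39, 10)
```

View pics/crop0.png

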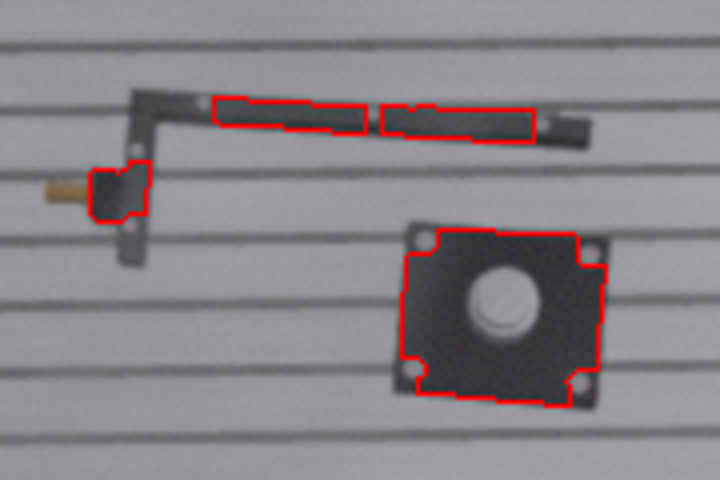

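The crop confirms it: the black carrier with a metal cylinder in its ring, and four corner screws at about (266,150), (307,154), (263.5,182.5) and (305,185). I'll use those screws and the rail's screws, all at z=0.034, to get the poses.

```bash
python3 - <<'E'
import numpy as np
from h import *
c=dict(np.load("top0.npz"))
f=lambda q:ray(c,np.array(q)/4+[160-.4,90-.4],.034)[:,:2]*1000
a=f([(424,240),(588,255),(579,381),(414,370)]);print(a.round(1),a.mean(0))
ang=lambda v:np.degrees(np.arctan2(v[1],v[0]))
print("carrier yaw",ang(a[0]-a[3]),ang(a[1]-a[2]),ang(a[0]-a[1])-90,ang(a[3]-a[2])-90)
b=f([(203,102),(372,114),(546,124),(136,148),(127,225)]);print(b.round(1),ang(b[0]-b[2])-90,ang(b[3]-b[4]))
print("top-edge corners stop outer",f([(133,90)]), "rail top-outer far end",f([(590,119)]),"end stop far",f([(144,265)]))
print("contactor etc",f([(0,0)]))
E
```

```text
[[ 612.4  -10.9]
 [ 602.5 -106.8]
 [ 527.6  -99.9]
 [ 535.1   -4.3]] [569.38313608 -55.4707559 ]
carrier yaw -4.889616997032542 -5.267480279088669 -5.92455424690435 -4.487799047983557
[[697.4 118.8]
 [689.1  19. ]
 [682.1 -83.7]
 [669.7 158. ]
 [623.1 162.8]] -4.314136277723733 -5.868492177076059
top-edge corners stop outer [[705.10446706 160.12779179]] rail top-outer far end [[ 684.93321966 -109.84775398]] end stop far [[599.04206529 152.62242891]]
contactor etc [[761.34563823 239.61436163]]
```

Carrier and stop are both at a yaw of about -4.6 to -5°. The carrier needs about 56 mm towards the rail, then about 154 mm along it. I'll align the tool with its x axis along the push and move behind the carrier's far side.

Call:
{"api": "apply_moves", "payload": {"steps": [[0,0,6.2,0,0,0,0.7],[0,0,6.2,0,0,0,0.7],[0,0,6.2,0,0,0,0.7],[0,0,6.2,0,0,0,0.7],[0,0,0,14.2,-43.1,0,0.7],[0,0,0,14.2,-43.1,0,0.7],[0,0,0,14.2,-43.1,0,0.7],[0,0,0,14.2,-43.1,0,0.7],[0,0,0,14.2,-43.1,0,0.7],[0,0,0,14.2,-43.1,0,0.7],[0,0,0,14.2,-43.1,0,0.7],[0,0,0,14.2,-43.1,0,0.7],[0,0,0,14.2,-43.1,0,0.7],[0,0,0,14.2,-43.1,0,0.7],[0,0,0,14.2,-43.1,0,0.7],[0,0,0,14.2,-43.1,0,0.7],[0,0,0,14.2,-43.1,0,0.7],[0,0,0,14.2,-43.1,0,0.7]]}}

```text
t: 1.9
tool_pos: [0.4798, -0.0459, 0.2186]
tcp_rot: [180.0, -0.0, -4.6]
contact_force: [0.9, -0.9, 0.2]
width: 0.0651
finger_force: 0.0
```

```bash
python3 - <<'E'
from rig import bot
import cv2,numpy as np
for n in("wrist",):
    c=bot.camera(n); cv2.imwrite(f"pics/{n}1.png",c["image"][:,:,::-1]); np.savez(f"{n}1.npz",**c)
s=bot.observe();print(s["tool_pos"],s["tcp_rot"],s["width"],s["contact_force"],s["t"])
E
```

```text
[ 0.48143983 -0.04119751  0.21834136] [-1.79879394e+02 -9.36618621e-03 -4.42001297e+00] 0.06514003338320669 [-1.86216079e-03  2.21232393e+00 -1.18969039e+00] 1.95
```

View pics/wrist1.png

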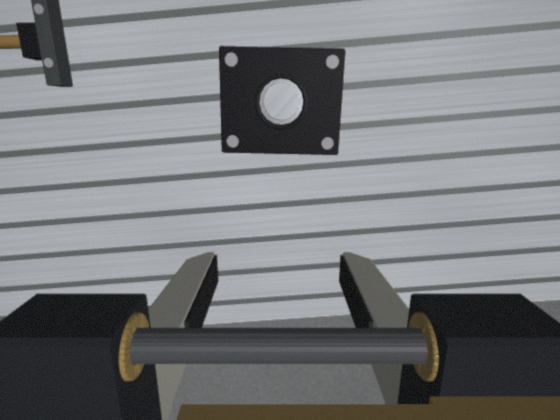

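Wrist view: the carrier's screws are at (231,60), (333,62), (328,143) and (232,142), and the end stop is at the top left (32–71, 0–85). I'll refine the carrier pose from these.

```bash
python3 - <<'E'
import numpy as np
from h import *
from rig import bot
c=dict(np.load("wrist1.npz"))
a=ray(c,[(231,60),(333,62),(328,143),(232,142)],.034)[:,:2]*1000
print(a.round(1),a.mean(0)); v=a[0]-a[3]+a[1]-a[2]; print(np.degrees(np.arctan2(v[1],v[0])), np.degrees(np.arctan2(*(a[0]-a[1]+a[3]-a[2])[::-1]))-90)
k=ray(c,[(40,9),(48,62)],.034)[:,:2]*1000; d=k[0]-k[1];print(k.round(1),np.degrees(np.arctan2(d[1],d[0])))
s=bot.observe();print(s["tool_pos"],s["tcp_rot"])
E
```

```text
[[ 610.3  -11.3]
 [ 600.8 -107.5]
 [ 525.8  -99.9]
 [ 534.5   -3.3]] [567.84650344 -55.48417735]
-5.93786573527842 -5.386967422773466
[[666.5 156.8]
 [622.3 161.6]] -6.262653098235481
[ 0.48143983 -0.04119751  0.21834136] [-1.79879394e+02 -9.36618621e-03 -4.42001297e+00]
```

Call:
{"api": "apply_moves", "payload": {"steps": [[0,0,0,0,3,40,0.7],[0,0,0,0,3,40,0.7],[0,0,0,0,0,40,0.7],[0,0,0,0,0,35,0.7],[0,0,0,0,0,25,0.7],[0,0,0,0,0,15,0.7],[0,0,0,0,0,4,0.7],[0,0,0,0,0,0,0.7],[0,0,0,0,0,0,0.7]]}}

```text
t: 2.85
tool_pos: [0.4799, -0.054, 0.021]
tcp_rot: [180.0, -0.1, -4.6]
contact_force: [0.1, 0.3, -0.4]
width: 0.065
finger_force: 0.0
```

Call:
{"api": "apply_moves", "payload": {"steps": [[0,0,0,6,-3,1.5,0.7],[0,0,0,8,-3,1.5,0.7],[0,0,0,6,0,0,0.7],[0,0,0,4,0,0,0.7],[0,0,0,3,0,0,0.7],[0,0,0,3,0,0,0.7],[0,0,0,3,0,0,0.7],[0,0,0,4,0,0,0.7],[0,0,0,4,0,0,0.7],[0,0,0,4,0,0,0.7],[0,0,0,4,0,0,0.7],[0,0,0,4,0,0,0.7],[0,0,0,4,0,0,0.7],[0,0,0,4,0,0,0.7],[0,0,0,4,0,0,0.7],[0,0,0,4,0,0,0.7],[0,0,0,3,0,0,0.7],[0,0,0,2,0,0,0.7],[0,0,0,0,0,0,0.7]]}}

```text
t: 4.75
tool_pos: [0.5534, -0.0538, 0.0165]
tcp_rot: [-180.0, 0.0, -4.6]
contact_force: [-0.1, 0.4, -0.3]
width: 0.0652
finger_force: 0.6
```

```bash
python3 - <<'E'
from rig import bot
import cv2,numpy as np
for n in("wrist","top"):
    c=bot.camera(n); cv2.imwrite(f"pics/{n}2.png",c["image"][:,:,::-1]); np.savez(f"{n}2.npz",**c)
a=cv2.imread("pics/wrist2.png");b=cv2.imread("pics/top2.png")[80:215,160:400]
b=cv2.resize(b,None,fx=2.2,fy=2.2,interpolation=cv2.INTER_CUBIC)
b=cv2.copyMakeBorder(b,0,0,0,560-b.shape[1],cv2.BORDER_CONSTANT)
cv2.imwrite("pics/both2.png",np.vstack([a[:300],b]))
s=bot.observe();print(s["tool_pos"],s["tcp_rot"],s["contact_force"],s["t"])
E
```

```text
[ 0.5534671  -0.05378225  0.01656641] [-1.79997787e+02 -1.36662219e-02 -4.59037478e+00] [-0.30810305 -0.25840741 -0.47459754] 4.85
```

View pics/both2.png

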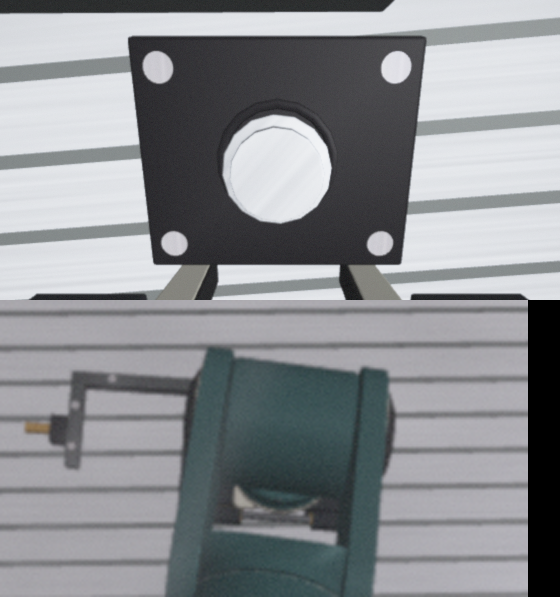

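Wrist view: the fingers are on the carrier's near side and its top edge runs (130,38)–(425,38). The rail's base edge runs (0,12)–(385,10) with its end at about (390,5). The workpiece is still seated.

```bash
python3 - <<'E'
import numpy as np
from h import *
c=dict(np.load("wrist2.npz"))
g=cv2.cvtColor(c["image"],cv2.COLOR_RGB2GRAY)
def edge(cols,r0,r1,sgn):
    o=[]
    for x in cols:
        d=np.diff(g[r0:r1,x].astype(float))*sgn; i=d.argmax(); o.append((x,r0+i+.5))
    return np.array(o)
r=edge(range(10,380,10),3,22,1); k=edge(range(140,420,10),25,48,-1)
A=ray(c,r,.012)[:,:2]*1000; B=ray(c,k,.034)[:,:2]*1000
for P in(A,B):
    vx,vy,x0,y0=cv2.fitLine(P.astype(np.float32),cv2.DIST_HUBER,0,.01,.01).ravel()
    s=np.sign(vy); print("yaw",np.degrees(np.arctan2(-vx*s,vy*s)),"pt",x0,y0, "x at y=-54",x0+vx/vy*(-54-y0))
print(r[:,1],k[:,1])
E
```

```text
yaw -4.3848286 pt 680.54266 4.352472 x at y=-54 676.06824
yaw -4.5777135 pt 661.771 -60.067917 x at y=-54 662.25684
[12.5 12.5 12.5 12.5 12.5 12.5 12.5 12.5 12.5 12.5 12.5 12.5 12.5 12.5
 12.5 12.5 12.5 12.5 12.5 12.5 12.5 12.5 11.5 11.5 11.5 11.5 11.5 11.5
 11.5 11.5 11.5 11.5 11.5 11.5 11.5 11.5 11.5] [35.5 35.5 35.5 35.5 35.5 35.5 35.5 35.5 35.5 35.5 35.5 35.5 35.5 35.5
 35.5 35.5 35.5 35.5 35.5 35.5 35.5 35.5 35.5 34.5 35.5 35.5 35.5 35.5]
```

Rail yaw is -4.4°, carrier -4.6°, gap about 14 mm. I'll close it gently.

Call:
{"api": "apply_moves", "payload": {"steps": [[0,0,0,3,0,0,0.7],[0,0,0,3,0,0,0.7],[0,0,0,3,0,0,0.7],[0,0,0,2,0,0,0.7],[0,0,0,1,0,0,0.7],[0,0,0,1,0,0,0.7],[0,0,0,0.5,0,0,0.7],[0,0,0,0.5,0,0,0.7]]}}

```text
t: 5.65
tool_pos: [0.5664, -0.0549, 0.0166]
tcp_rot: [180.0, 0.1, -4.6]
contact_force: [-16.6, 0.9, 9.3]
width: 0.0653
finger_force: 8.6
```

Call:
{"api": "apply_moves", "payload": {"steps": [[0,0,0,0.5,0,0,0.7],[0,0,0,0.5,0,0,0.7],[0,0,0,0,0,0,0.7],[0,0,0,0,0,0,0.7]]}}

```text
t: 6.05
tool_pos: [0.5664, -0.0549, 0.0166]
tcp_rot: [180.0, 0.3, -4.6]
contact_force: [-24.7, 1.3, 13.1]
width: 0.0651
finger_force: 12.0
```

The carrier is hard against the rail, with the force rising and no motion. I'll back off, lift, turn 90° and go round to the carrier's -y end.

Call:
{"api": "apply_moves", "payload": {"steps": [[0,0,0,-3,0,0,0.7],[0,0,0,-12,0,0,0.7],[0,0,0,-20,0,0,0.7],[0,0,0,0,0,-25,0.6],[0,0,0,0,0,-40,0.35],[0,0,0,0,0,-45,0.35],[0,0,-8.2,0,0,0,0.35],[0,0,-8.2,0,0,0,0.35],[0,0,-8.2,0,0,0,0.35],[0,0,-8.2,0,0,0,0.35],[0,0,-8.2,0,0,0,0.35],[0,0,-8.2,0,0,0,0.35],[0,0,-8.2,0,0,0,0.35],[0,0,-8.2,0,0,0,0.35],[0,0,-8.2,0,0,0,0.35],[0,0,-8.2,0,0,0,0.35],[0,0,-8.2,0,0,0,0.35]]}}

```text
t: 7.75
tool_pos: [0.5332, -0.0522, 0.1267]
tcp_rot: [179.9, 0.0, 86.0]
contact_force: [-0.2, 0.9, 0.7]
width: 0.0327
finger_force: 0.0
```

Call:
{"api": "apply_moves", "payload": {"steps": [[0,0,0,-37,31,0,0.35],[0,0,0,-37,31,0,0.35],[0,0,0,-37,31,0,0.35],[0,0,0,0,0,0,0.35],[0,0,0,0,0,0,0.35],[0,0,0,0,0,0,0.35]]}}

```text
t: 8.35
tool_pos: [0.6171, -0.1692, 0.1268]
tcp_rot: [180.0, -0.0, 85.6]
contact_force: [-0.6, -0.4, 0.5]
width: 0.0327
finger_force: 0.0
```

```bash
python3 - <<'E'
from rig import bot
import cv2,numpy as np
for n in("wrist",):
    c=bot.camera(n); cv2.imwrite(f"pics/{n}3.png",c["image"][:,:,::-1]); np.savez(f"{n}3.npz",**c)
s=bot.observe();print(s["tool_pos"],s["tcp_rot"],s["contact_force"],s["width"],s["t"])
E
```

```text
[ 0.61717073 -0.16902723  0.12699463] [ 1.79970504e+02 -2.24546169e-03  8.56548024e+01] [-0.06105646  0.78613339 -0.02909691] 0.032325565952947416 8.4
```

View pics/wrist3.png

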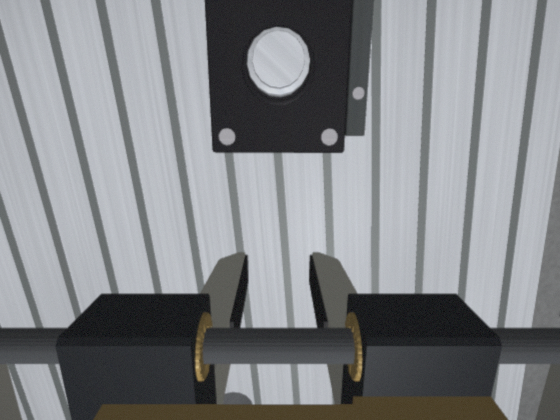

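Wrist view: the carrier is flush on the rail (right edge at about x=350), and its near edge is at row 152 with screws at (227,137) and (329,137). The fingers are centred on it.

Call:
{"api": "apply_moves", "payload": {"steps": [[0,0,0,0,0,40,0.35],[0,0,0,0,0,35,0.35],[0,0,0,0,0,20,0.35],[0,0,0,0,0,10,0.35],[0,0,0,0,0,4,0.35],[0,0,0,0,0,0,0.35]]}}

```text
t: 9.0
tool_pos: [0.6179, -0.1697, 0.0184]
tcp_rot: [179.9, 0.0, 85.6]
contact_force: [-0.1, -0.5, 0.0]
width: 0.0326
finger_force: 0.0
```

```bash
python3 - <<'E'
import numpy as np
from h import *
from rig import bot
c=dict(np.load("wrist3.npz"))
print(ray(c,[(227,137),(329,137)],.034)*1000, ray(c,[(279,152)],.034)*1000)
print(bot.observe()["tool_pos"])
E
```

```text
[[ 583.93838368 -103.93139157   34.        ]
 [ 659.37001768 -109.68974569   34.        ]] [[ 621.5628865  -117.84760249   34.        ]]
[ 0.6179227  -0.16966999  0.01844833]
```

Call:
{"api": "apply_moves", "payload": {"steps": [[0,0,0,12,0,1,0.35],[0,0,0,12,0,0,0.35],[0,0,0,8,0,0,0.35],[0,0,0,4,0,0,0.35],[0,0,0,2,0,0,0.35],[0,0,0,2,0,0,0.35],[0,0,0,3,0,0,0.35],[0,0,0,4,0,0,0.35],[0,0,0,4,0,0,0.35],[0,0,0,5,0,0,0.35],[0,0,0,5,0,0,0.35],[0,0,0,5,0,0,0.35],[0,0,0,5,0,0,0.35],[0,0,0,5,0,0,0.35],[0,0,0,5,0,0,0.35],[0,0,0,5,0,0,0.35],[0,0,0,5,0,0,0.35],[0,0,0,5,0,0,0.35]]}}

```text
t: 10.8
tool_pos: [0.6251, -0.0738, 0.0167]
tcp_rot: [180.0, 0.0, 85.6]
contact_force: [-0.1, -3.6, 0.8]
width: 0.0327
finger_force: 2.0
```

Call:
{"api": "apply_moves", "payload": {"steps": [[0,0,0,5,0,0,0.35],[0,0,0,5,0,0,0.35],[0,0,0,5,0,0,0.35],[0,0,0,5,0,0,0.35],[0,0,0,5,0,0,0.35],[0,0,0,5,0,0,0.35],[0,0,0,5,0,0,0.35],[0,0,0,5,0,0,0.35],[0,0,0,5,0,0,0.35],[0,0,0,5,0,0,0.35],[0,0,0,5,0,0,0.35],[0,0,0,5,0,0,0.35],[0,0,0,5,0,0,0.35],[0,0,0,5,0,0,0.35],[0,0,0,5,0,0,0.35],[0,0,0,4,0,0,0.35],[0,0,0,3,0,0,0.35],[0,0,0,2,0,0,0.35],[0,0,0,0,0,0,0.35]]}}

```text
t: 12.7
tool_pos: [0.6314, 0.01, 0.0166]
tcp_rot: [-180.0, -0.0, 85.6]
contact_force: [0.3, -2.2, 0.0]
width: 0.0325
finger_force: 0.2
```

```bash
python3 - <<'E'
from rig import bot
import cv2,numpy as np
for n in("wrist",):
    c=bot.camera(n); cv2.imwrite(f"pics/{n}4.png",c["image"][:,:,::-1]); np.savez(f"{n}4.npz",**c)
s=bot.observe();print(s["tool_pos"],s["tcp_rot"],s["contact_force"],s["width"],s["t"])
E
```

```text
[0.6314157  0.00993901 0.01651719] [-1.79988922e+02 -4.01419371e-02  8.56207323e+01] [-0.1333222  -0.5674579   0.85362781] 0.03256886219779946 12.75
```

View pics/wrist4.png

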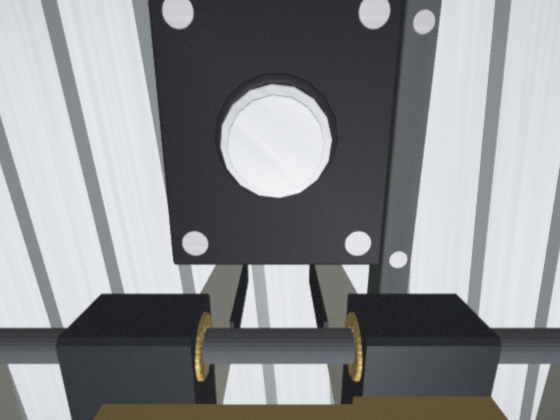

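The carrier is still flush along the rail (right edge at about x=390–400) and the workpiece is seated. The end stop is just out of view. I'll continue gently until I feel it.

Call:
{"api": "apply_moves", "payload": {"steps": [[0,0,0,3,0,0,0.35],[0,0,0,3,0,0,0.35],[0,0,0,2,0,0,0.35],[0,0,0,2,0,0,0.35],[0,0,0,1,0,0,0.35],[0,0,0,1,0,0,0.35],[0,0,0,1,0,0,0.35]]}}

```text
t: 13.45
tool_pos: [0.6324, 0.0225, 0.0165]
tcp_rot: [-180.0, -0.0, 85.6]
contact_force: [-0.2, -2.2, -2.5]
width: 0.0321
finger_force: 1.3
```

Call:
{"api": "apply_moves", "payload": {"steps": [[0,0,0,1,0,0,0.35],[0,0,0,1,0,0,0.35],[0,0,0,1,0,0,0.35],[0,0,0,0.5,0,0,0.35],[0,0,0,0.5,0,0,0.35]]}}

```text
t: 13.95
tool_pos: [0.6326, 0.0243, 0.0166]
tcp_rot: [-180.0, 0.2, 85.6]
contact_force: [-2.4, -23.9, -0.1]
width: 0.0324
finger_force: 11.7
```

Firm contact with the end stop. Backing off, lifting and swinging away so I can check from above.

Call:
{"api": "apply_moves", "payload": {"steps": [[0,0,0,0.5,0,0,0.35],[0,0,0,0,0,0,0.35],[0,0,0,-4,0,0,0.35],[0,0,0,-12,0,0,0.35],[0,0,0,-25,0,0,0.35],[0,0,0,0,0,-25,0.35],[0,0,0,0,0,-45,0.35],[0,0,0,0,0,-45,0.35],[0,0,0,-30,0,-20,0.35],[0,0,0,-45,0,0,0.35],[0,0,0,-45,0,0,0.35],[0,0,0,-45,0,0,0.35],[0,0,0,-45,0,0,0.35],[0,0,0,-45,0,0,0.35],[0,0,0,-45,0,0,0.35],[0,0,0,-40,0,0,0.35],[0,0,0,0,0,0,0.35],[0,0,0,0,0,0,0.35]]}}

```text
t: 15.75
tool_pos: [0.6033, -0.3537, 0.1514]
tcp_rot: [-180.0, -0.0, 85.5]
contact_force: [0.3, 0.8, -0.8]
width: 0.0326
finger_force: 0.0
```

```bash
python3 - <<'E'
from rig import bot
import cv2,numpy as np
for n in("top","scene"):
    c=bot.camera(n); np.savez(f"{n}5.npz",**c)
    cr=c["image"][95:195,165:285] if n=="top" else c["image"][180:290,290:410]
    cv2.imwrite(f"pics/{n}5.png",cv2.resize(cr[:,:,::-1],None,fx=5,fy=5,interpolation=cv2.INTER_CUBIC))
a=cv2.imread("pics/top5.png")
s=bot.observe();print(s["tool_pos"],s["contact_force"],s["t"])
E
```

```text
[ 0.60375031 -0.35227803  0.15170097] [-0.6959272   0.61066666  0.1133868 ] 15.85
```

View pics/top5.png

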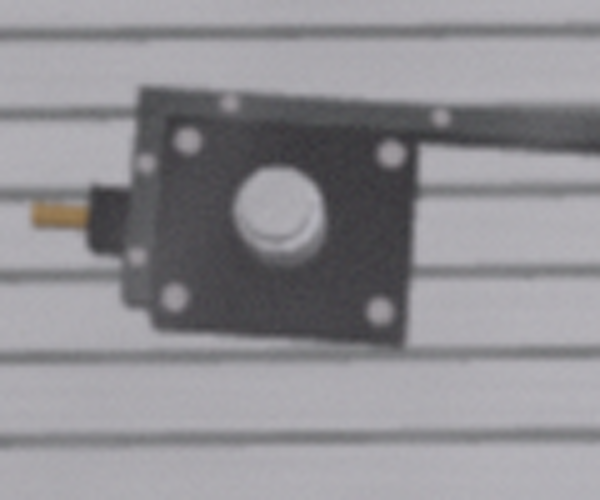

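View pics/scene5.png

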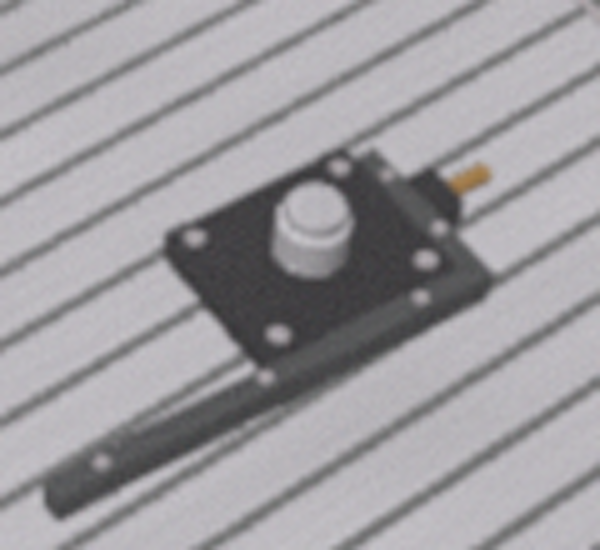

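Top crop: the carrier sits in the corner, with its screw lines parallel to the rail's and end stop's screws. They are about 18–19 mm apart against 19 nominal. The scene crop shows no gap and the workpiece standing. There's plenty of time, so I'll make one gentle re-press on the rail side, in case the slide along the rail left a sub-millimetre gap.

Call:
{"api": "apply_moves", "payload": {"steps": [[0,0,8.2,0,0,0,0.7],[0,0,8.2,0,0,0,0.7],[0,0,8.2,0,0,0,0.7],[0,0,8.2,0,0,0,0.7],[0,0,8.2,0,0,0,0.7],[0,0,8.2,0,0,0,0.7],[0,0,8.2,0,0,0,0.7],[0,0,8.2,0,0,0,0.7],[0,0,8.2,0,0,0,0.7],[0,0,8.2,0,0,0,0.7],[0,0,8.0,0,0,0,0.7],[0,0,0,0,0,0,0.7]]}}

```text
t: 17.05
tool_pos: [0.604, -0.3517, 0.1519]
tcp_rot: [-180.0, -0.0, -4.4]
contact_force: [-0.9, 0.1, -0.3]
width: 0.0651
finger_force: 0.0
```

Call:
{"api": "apply_moves", "payload": {"steps": [[0,0,0,-9,-44.7,0,0.7],[0,0,0,-9,-44.7,0,0.7],[0,0,0,-9,-44.7,0,0.7],[0,0,0,-9,-44.7,0,0.7],[0,0,0,-9,-44.7,0,0.7],[0,0,0,-9,-44.7,0,0.7],[0,0,0,-9,-44.7,0,0.7],[0,0,0,-9,-44.7,0,0.7],[0,0,0,-9,-44.7,0,0.7],[0,0,0,-9,-44.7,0,0.7],[0,0,0,0,0,0,0.7],[0,0,0,0,0,0,0.7],[0,0,0,0,0,0,0.7]]}}

```text
t: 18.35
tool_pos: [0.5481, 0.0993, 0.1517]
tcp_rot: [180.0, -0.0, -4.3]
contact_force: [-0.9, 0.1, 0.3]
width: 0.0647
finger_force: 0.0
```

Wrist look at the corner, then descend.

```bash
python3 - <<'E'
from rig import bot
import cv2,numpy as np
c=bot.camera("wrist"); np.savez("wrist6.npz",**c)
cv2.imwrite("pics/wrist6.png",cv2.resize(c["image"][:300,50:450,::-1],None,fx=2,fy=2,interpolation=cv2.INTER_CUBIC))
E
```

```text
(no output)
```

View pics/wrist6.png

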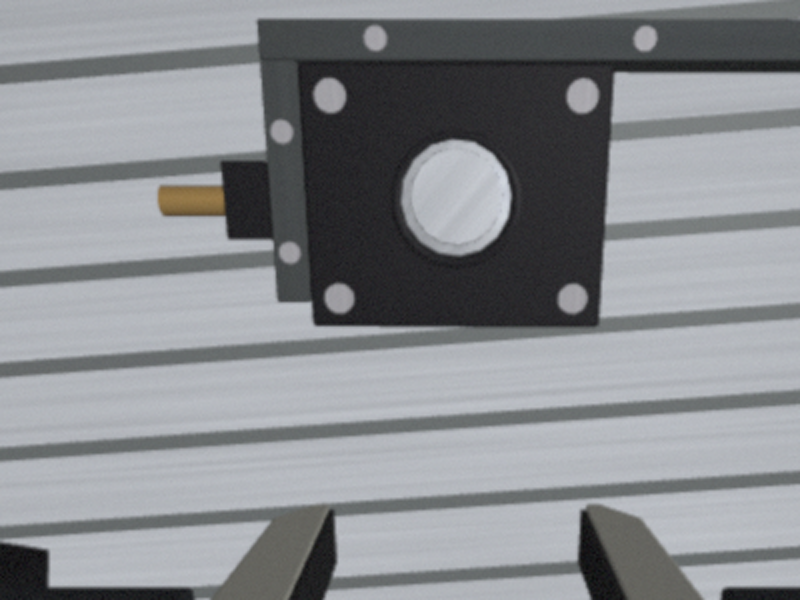

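Call:
{"api": "apply_moves", "payload": {"steps": [[0,0,0,0,0,40,0.7],[0,0,0,0,0,40,0.7],[0,0,0,0,0,30,0.7],[0,0,0,0,0,18,0.7],[0,0,0,0,0,7,0.7],[0,0,0,0,0,0,0.7],[0,0,0,10,0,0,0.7],[0,0,0,8,0,0,0.7],[0,0,0,4,0,0,0.7],[0,0,0,2,0,0,0.7],[0,0,0,2,0,0,0.7],[0,0,0,1,0,0,0.7],[0,0,0,1,0,0,0.7]]}}

```text
t: 19.7
tool_pos: [0.576, 0.0975, 0.0167]
tcp_rot: [180.0, 0.0, -4.4]
contact_force: [-0.3, -0.2, -0.2]
width: 0.0651
finger_force: 0.0
```

The wrist picture shows the carrier flush against both rail and end stop, with no visible gap (corner at about crop px (300,62)) and the workpiece seated. Finishing with a gentle press.

Call:
{"api": "apply_moves", "payload": {"steps": [[0,0,0,1,0,0,0.7],[0,0,0,1,0,0,0.7],[0,0,0,1,0,0,0.7],[0,0,0,0.5,0,0,0.7],[0,0,0,0.5,0,0,0.7]]}}

```text
t: 20.2
tool_pos: [0.5782, 0.0974, 0.0167]
tcp_rot: [180.0, 0.3, -4.4]
contact_force: [-23.6, 0.2, 16.7]
width: 0.0649
finger_force: 11.9
```

Call:
{"api": "apply_moves", "payload": {"steps": [[0,0,0,0,0,0,0.7],[0,0,0,-3,0,0,0.7],[0,0,0,-12,0,0,0.7],[0,0,0,-17,0,0,0.7],[0,0,0,0,0,-25,0.7],[0,0,0,0,0,-45,0.7],[0,0,0,0,0,-45,0.7],[0,0,0,0,0,-20,0.7],[0,0,0,0,0,0,0.7],[0,0,0,0,0,0,0.7]]}}

```text
t: 21.2
tool_pos: [0.5476, 0.0996, 0.1511]
tcp_rot: [180.0, 0.0, -4.4]
contact_force: [0.6, -0.6, -0.7]
width: 0.0649
finger_force: 0.0
```

```bash
python3 - <<'E'
from rig import bot
import cv2,numpy as np
c=bot.camera("wrist")
cv2.imwrite("pics/wrist7.png",cv2.resize(c["image"][:300,50:450,::-1],None,fx=2,fy=2,interpolation=cv2.INTER_CUBIC))
s=bot.observe();print(s["tool_pos"],s["contact_force"],s["t"])
E
```

```text
[0.54734468 0.09959965 0.15022437] [-0.30765817  0.08584695 -0.27971468] 21.25
```

View pics/wrist7.png

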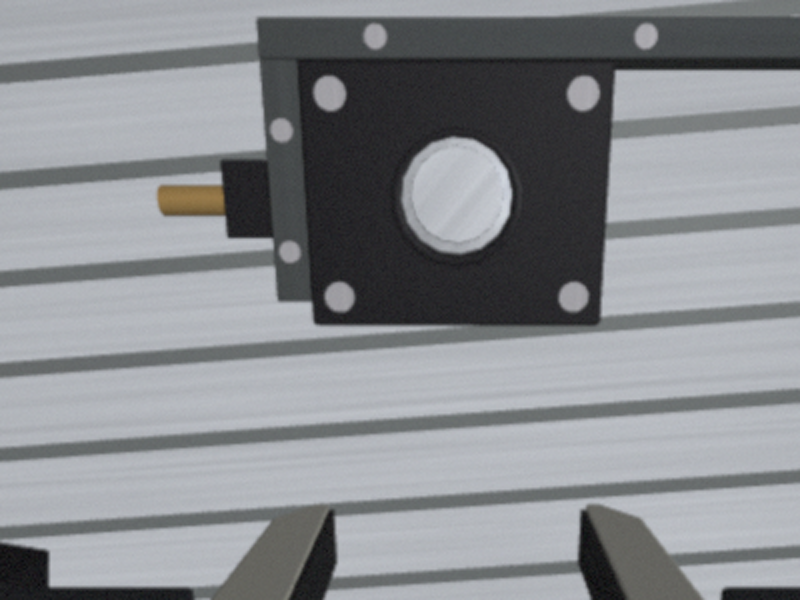

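The carrier is flush on both faces, the workpiece (crop px (456,195)) is standing in its seat, and the arm is clear. Handing in.

```bash
python3 -c "
from rig import bot
print(bot.job_done())"
```

```text
the job is handed in; nothing more can be done
None
```

I pushed the carrier flush against the long rail and home against the end stop with the workpiece still standing in its seat, moved the arm clear without going near the other items, and handed the job in at about 21 s; no verdict was shown.

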